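# Hold the bench magnifier over the oblong carving

### The job

Pull the magnifier up off its rail, where a sprung catch holds it, carry it past the file stand, high enough to clear the files, and hold it level about one centimetre above the oblong horn blank, with the whole blank in the middle of the lens and the long axis of the magnifier along the length of the blank (either way round). Finish while still holding it there, still: do not put it down or let go. It must not knock against the file stand or touch any of the carving blocks or blanks, and everything else on the bench stays where it is.

Things in the scene. Friction and masses are not known exactly. Their poses are not given: they have to be found in the camera images.
- magnifier: black bench magnifier, 183 mm long (own x), 150 to 220 g, balanced about its grip; underside all at one level. Origin: on the grip axis, at the underside; z up. Lens frame to +x: x 18 to 106, 66 wide (y), z 0 to 8 mm. Battery case to -x: x -20 to -76, 40 wide, z 0 to 26 mm. In the middle a saddle, open below, 40 x 40 mm, z 0 to 32 mm, straddles the rail; the grip stands on it
- grip (a point): middle of the part of the magnifier to hold: upright dark grey ribbed grip, 30 (magnifier x) x 24 (y) mm, reaching 26 mm below and 20 mm above this point, to be pinched from above across its 24 mm. The point is 58 mm above the magnifier origin, 136 mm above the bench at the start
- lens (a point): centre of the clear lens window (70 x 48 mm) at the level of the underside of the frame: 61.5 mm from the magnifier origin along its +x; axes as the magnifier
- rail: tool rail fixed to the bench: aluminium bar 20 mm square, 220 mm long along its own y, bar top 100 mm above the bench, on two posts (y = +-98 mm) over a steel foot 70 x 250 mm. Origin under its middle, at bench level. The magnifier sits astride the middle of the bar (within 5 mm), its underside 78 mm above the bench, its x along the rail x
- catch (a point): sprung catch in the middle of the bar, 89.5 mm above the bench: a steel ball in each side of the bar hooks over the lips inside the saddle. Lifting straight up takes about 5 to 8 N besides the weight within the first 8 mm, then it snaps free; the saddle clears the bar after 22 mm
- work_oblong: wooden carving block 80 (x) x 60 (y) x 40 mm high, fixed to the bench, origin at the centre of its underside; pinned flat on its top is an oblong horn blank 48 (x) x 26 (y) x 6 mm: THE ONE TO INSPECT. x is the long direction of the blank
- work_oblong_top (a point): centre of the top face of the oblong blank, 46 mm over the bench; axes as its block
- work_round: wooden carving block 80 (x) x 60 (y) x 40 mm high, fixed to the bench, origin at the centre of its underside; pinned flat on its top is a round horn blank, diameter 30 mm, 6 mm thick (top 46 mm over the bench)
- work_square: wooden carving block 80 (x) x 60 (y) x 40 mm high, fixed to the bench, origin at the centre of its underside; pinned flat on its top is a square horn blank 28 x 28 x 6 mm (top 46 mm over the bench)
- file_stand: wooden stand fixed to the bench, 340 mm long (x), 50 mm wide (y), with a row of eight upright files; 130 mm high to the tips of the handles; between the rail and the carving blocks. Origin at the centre of its underside
- water_bottle: clear water bottle, diameter 62, 200 mm high, loose; bystander, origin at the base
- glue_jar: amber jar, diameter 60, 70 mm high, loose; bystander, origin at the base
- tape_roll: roll of tape lying flat, diameter 70, 20 mm high, loose; bystander, origin at the centre of its underside
- brush: flat brush lying on the bench, loose, under 40 mm high; bystander
- screwdriver: screwdriver lying on the bench, loose, under 40 mm high; bystander
- pliers: pliers lying flat on the bench, 160 mm long, 15 mm high, loose; bystander

How it is judged:
By the outcome, as a careful person would: the job done as asked, in the order asked, and still so for the second after the job is handed in, while the arm keeps its last pose, push and grip.
It also fails if it takes over 48 s, if anything falls off the work surface, if the arm or the gripper's body presses on something with over 40 N, if the wrist force passes 120 N, or if a joint passes its speed limit or range.

### The arm

A 6-joint arm with a two-finger parallel gripper is mounted at the origin on the work surface. World frame = base frame: x ahead of the robot, y to its left, z up, the work surface at z = 0. Lengths are in m, angles in rad, forces in N, time in s.
With the tool pointing down it reaches from about 0.375 to 0.975 m from the base axis. Payload 3.8 kg.
Tool frame: the origin (TCP) lies at the very end of the fingers, on their centre line; the grasp point (between the pads) lies 19 mm behind it; z points along the fingers, y is the line along which they close (so a half turn about z gives the same grasp; the last joint's range is limited). The gripper opens to 85 mm and grips with 20 to 120 N. Pads are 22 mm wide; open, the fingers measure 114 mm over their backs; the gripper's body (76 mm by 85 mm) begins 54 mm behind the grasp point. The pads swing forward as they close: fully open they stand 13 mm farther back than shut.
Start: joints at [1.229, 0.264, 1.604, -0, 1.274, -0.037], TCP at [0.203, 0.644, 0.231] pointing down, gripper open.
Joint ranges: [-2.63, 2.63], [-0.94, 2.18], [0.31, 2.57], [-1.31, 4.45], [0, 2.66], [-2.55, 2.55]. Speed limits (rad/s): [2.57, 2.57, 3.14, 3.14, 3.14, 3.14].

### API

Orientations are given as a unit quaternion [w, x, y, z].
In Python, from cell import r, eyes gives the robot as it stands.
- The arm moves only by the tool servo_tool, never from a script. Its argument "moves" is a list of rows, each a list of 4 numbers: the shift along the tool's x, y, z in cm, then the turn about the tool's z in rad. In form: [[x, y, z, spin], ...]. A call has 1 to 20 rows; each row is the pose to reach, as a shift and turn from the pose commanded when the call began, along the tool's axes at that moment; what a row does not reach only later rows make up. A row lasts 1/12 s, in which the tool goes at most 41.7 mm and 7.16 degrees, less where a joint would pass 70% of its speed; a pose out of reach is approached as far as the arm can. A call with a gripper value outside its range is refused whole. "gripper" is the closure, from -1 (fully open) to 1 (shut), set as the call begins (left out, the last holds). The fingers move at their own pace and stop on an object; the grip force is fixed at half the most. Time passes only in rows, so rows that repeat a pose let the fingers close. It gives the time, the measured TCP pose, the force, the opening and the grip force at its end, in the units of the state.
- r.sense(): the state, without advancing time (a new reading comes with each control period).
- eyes.grab_frame(name): name is "scene" or "top" or "wrist"; returns a dict with "image" (420x560x3 uint8, blue, green, red), "depth" (420x560 float32, m along the optical axis (not along the pixel's ray), 0 where there is no reading), "camera_matrix" (3x3 intrinsics, pixels), "distortion" ([k1, k2, p1, p2, k3] as OpenCV has them; the pictures are not rectified), "T" (4x4, takes a point from camera to world coordinates). Camera axes: x right, y down, z forward; pixel columns grow to the right and rows downward; lengths in m; the calibration is good to about 2 mm. A picture is of the moment at which its call begins.
- r.close_job(): hands the job in; it is judged then, once.
The state is a dict: "t": time; "joint_positions": joint angles; "qd": joint speeds; "effort": joint torques, N m; "eef_pos": TCP position; "orientation": TCP orientation; "force": force on the tool from outside, world axes, zero at the start; "wrist_torque": the same for the moment, N m; "width": opening from 0.0 (shut) to 1.0 (fully open); "grasp_force": force on a finger pad.
Only numpy, scipy, OpenCV 4.12 (cv2) and the standard library are available. Lean on these libraries where they do the work, as an engineer would, in place of code of your own. Each camera call takes 0.05 s, during which the arm holds its last target. There are 200 camera calls.

## Working session

There is one attempt and no reset: what is moved stays moved. The work goes in short steps, Python scripts to look and compute and a tool call to move; the robot and the scene stay as the last step left them, time stands still between calls to the robot, and variables do not carry over. Pictures are saved under pics/ and viewed, at most 10 in all, crops included, and the job is handed in when it is done.

Besides the shell and the picture viewer there is one more tool, called after ">>>" as name(argument=value, ...) on one line, values as JSON. servo_tool: Moves the arm, as the interface text tells. Its arguments: {"type":"object","properties":{"moves":{"type":"array"},"gripper":{"type":"number"}},"required":["moves"]}

```bash
ls; mkdir -p pics
cat > h.py <<'E'
import numpy as np, cv2
from cell import r, eyes
def grab(n,tag):
    f=eyes.grab_frame(n); cv2.imwrite(f'pics/{tag}.png',f['image']); np.savez(f'{tag}.npz',**{k:np.array(v) for k,v in f.items()}); return f
def load(tag): return dict(np.load(f'{tag}.npz'))
def rays(f,uv):
    p=cv2.undistortPoints(np.array(uv,float).reshape(-1,1,2),f['camera_matrix'],np.array(f['distortion'],float)).reshape(-1,2)
    return np.c_[p,np.ones(len(p))]
def onplane(f,uv,z):
    d=rays(f,uv)@f['T'][:3,:3].T; o=f['T'][:3,3]
    return o+d*((z-o[2])/d[:,2])[:,None]
def cloud(f):
    h,w=f['depth'].shape; vv,uu=np.mgrid[:h,:w]; uv=np.c_[uu.ravel(),vv.ravel()]
    c=rays(f,uv)*f['depth'].reshape(-1,1)
    return (c@f['T'][:3,:3].T+f['T'][:3,3]).reshape(h,w,3)
E
python3 - <<'E'
from h import *
for n in('scene','top'):
    f=grab(n,n+'0'); print(n,f['T'].round(3).tolist())
print(r.sense())
E
```

```text
pics
scene [[-0.445, 0.638, -0.628, 1.312], [0.896, 0.311, -0.318, 0.349], [-0.008, -0.704, -0.71, 1.013], [0.0, 0.0, 0.0, 1.0]]
top [[0.018, -0.998, 0.056, 0.457], [-0.999, -0.016, 0.031, -0.079], [-0.03, -0.056, -0.998, 1.108], [0.0, 0.0, 0.0, 1.0]]
{'t': 0.1, 'joint_positions': array([ 1.22911385e+00,  2.64680654e-01,  1.60524423e+00, -7.28786276e-06,
        1.27370682e+00, -3.68743968e-02]), 'qd': array([-0.00072791, -0.00020505, -0.00338348, -0.00130118,  0.00048336,
        0.0003952 ]), 'effort': array([-7.74971559e-04, -5.16709292e+01, -3.68588090e+01, -4.83573058e-05,
        6.35497083e-03,  1.37500456e-05]), 'eef_pos': array([0.20233898, 0.64326261, 0.23008095]), 'orientation': array([-1.88402906e-04,  1.51813606e-01,  9.88408615e-01, -1.00197194e-03]), 'force': array([ 0.13571634,  0.78710739, -0.8643615 ]), 'wrist_torque': array([-0.00994805,  0.00756124,  0.00103589]), 'grasp_force': 0.0, 'width': 1.0001325858861438}
```

View pics/top0.png

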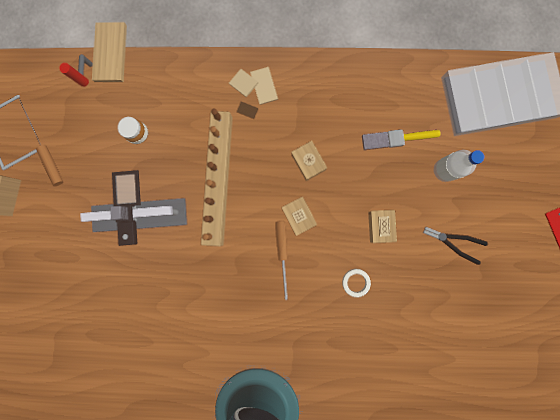

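View pics/scene0.png

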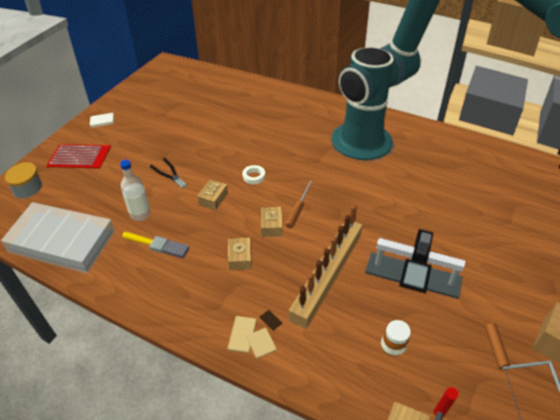

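The top view shows the magnifier at about (125,210), lens pointing up in the picture. The file stand is at (215,180) and the blocks at (309,160), (299,216) and (383,226). I'll enlarge the blocks and the magnifier.

Run:
```python
from h import *
f=load('top0');im=f['image']
a=cv2.resize(im[130:250,270:410],None,fx=4,fy=4,interpolation=cv2.INTER_CUBIC)[:, :]
cv2.imwrite('pics/ca.png',a)
b=cv2.resize(im[160:255,70:200],None,fx=5,fy=5,interpolation=cv2.INTER_CUBIC)
cv2.imwrite('pics/cb.png',b)
```

```text
(no output)
```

View pics/ca.png

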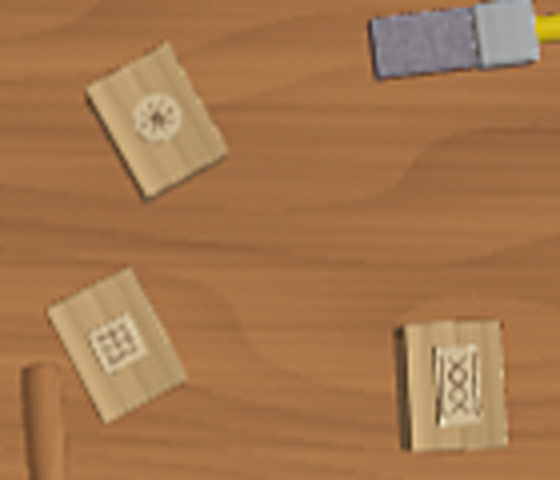

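View pics/cb.png

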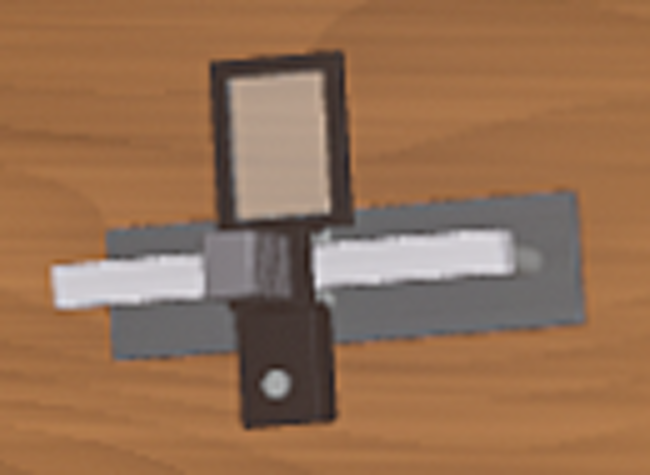

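The crops show the oblong blank on the right-hand block, centred near top pixel (384,226) with its long side up the picture. The grip top is near (117,213) and the lens frame near (126,188).

```bash
cat > m.py <<'E'
from h import *
f=load('top0')
P=cloud(f); im=f['image'].astype(int); v,u=np.mgrid[:420,:560]
def rep(n,m):
    m=cv2.morphologyEx(m.astype(np.uint8),cv2.MORPH_OPEN,np.ones((2,2),np.uint8))>0
    q=P[m]; 
    if len(q)<4: print(n,'none');return
    c,s,a=cv2.minAreaRect((q[:,:2]*1000).astype(np.float32)); print(n,len(q),'c',np.round(c,1),'size',np.round(s,1),'ang',round(a,1),'z',np.median(q[:,2]).round(4))
box=lambda a,b,c,d:(u>a)&(u<b)&(v>c)&(v<d)
Z=P[...,2]
print('bench z',[np.median(Z[box(*b)]).round(4) for b in((140,180,90,130),(330,360,200,240),(400,430,200,240))])
rep('oblong block top',box(362,405,200,250)&(Z>.03))
rep('oblong blank',box(370,400,208,245)&(Z>.0435))
rep('square',box(275,325,190,240)&(Z>.03))
rep('round',box(285,330,135,185)&(Z>.03))
M=box(75,190,165,250)
rep('grip top',M&(Z>.148)&(Z<.165))
rep('frame',M&box(110,143,165,206)&(Z>.075)&(Z<.095))
rep('case',M&box(113,140,218,250)&(Z>.095)&(Z<.112))
rep('rail top',M&(Z>.094)&(Z<.106)&(im.min(2)>150))
rep('foot',M&(Z>.003)&(Z<.02))
rep('stand tips',box(195,235,100,250)&(Z>.09)); rep('stand',box(195,235,100,250)&(Z>.02)&(Z<.08)); print('stand max',Z[box(195,235,100,250)].max())
# blank by colour/edge: bright contour, plane 0.046
g=load('scene0')
Q=cloud(g);vv,uu=v,u
m=(Q[...,2]>.148)&(Q[...,2]<.168)&(uu>400)&(uu<450)&(vv>215)&(vv<300)
q=Q[m];print('scene grip',len(q),q.mean(0).round(4), q.max(0).round(3),q.min(0).round(3))
E
python3 m.py
```

```text
bench z [np.float64(0.0), np.float64(-0.0), np.float64(-0.0001)]
oblong block top 791 c [ 464.9 -213.6] size [ 80.2 270.2] ang 3.9 z 0.0407
oblong blank 185 c [ 472.8 -309.6] size [47.1 27.7] ang 0.8 z 0.0456
square 768 c [493.  -97.3] size [81.  65.9] ang 27.5 z 0.0403
round 771 c [ 573.  -123.2] size [230.4  91.3] ang 0.6 z 0.04
grip top 126 c [490.9 322.3] size [25.2 24.6] ang 8.0 z 0.1549
frame 931 c [555.9 326.8] size [99.6 64.3] ang 5.4 z 0.0847
case 418 c [464.4 148.2] size [ 63.2 449.9] ang 5.9 z 0.1039
rail top 524 c [486.4 196.9] size [552.7  41.7] ang 88.3 z 0.0998
foot 1389 c [492.6 184.1] size [ 82.9 523.8] ang 1.3 z 0.0121
stand tips 457 c [554.8  99.6] size [355.6 196.8] ang 32.4 z 0.1153
stand 2298 c [558.5 103.7] size [352.7 222.9] ang 28.7 z 0.0496
stand max 1.1083971578410916
scene grip 96 [0.4942 0.3206 0.1546] [0.508 0.332 0.16 ] [0.476 0.309 0.148]
```

```bash
python3 - <<'E'
s=open('m.py').read()
s=s.replace("    q=P[m]; \n","    m&=(f['depth']>0)&(Z<.3)\n    n_,L,st,_=cv2.connectedComponentsWithStats(m.astype(np.uint8)); m=L==1+np.argmax(st[1:,4])\n    e=(u-cv2.blur(m.astype(float),(1,1)))*0; q=P[m]; q=q[np.all(np.abs(q[:,:2]-np.median(q[:,:2],0))<(.2,.2),1)]\n")
s=s.replace("    e=(u-cv2.blur(m.astype(float),(1,1)))*0; q=","    q=")
open('m.py','w').write(s)
E
python3 m.py
```

```text
bench z [np.float64(0.0), np.float64(-0.0), np.float64(-0.0001)]
oblong block top 787 c [ 471.7 -313. ] size [80.2 70.9] ang 3.8 z 0.0407
oblong blank 185 c [ 472.8 -309.6] size [47.1 27.7] ang 0.8 z 0.0456
square 763 c [493.3 -99. ] size [80.9 62.1] ang 28.5 z 0.0403
round 768 c [ 637.3 -122.1] size [79.2 66.6] ang 30.0 z 0.04
grip top 126 c [490.9 322.3] size [25.2 24.6] ang 8.0 z 0.1549
frame 931 c [555.9 326.8] size [99.6 64.3] ang 5.4 z 0.0847
case 416 c [445.1 334.1] size [63.2 76.1] ang 5.9 z 0.1039
rail top 279 c [495.9 270.9] size [ 15.1 121.2] ang 5.5 z 0.0995
foot 983 c [495.4 260.5] size [ 68.1 133.5] ang 4.9 z 0.0119
stand tips 62 c [741.6 105.3] size [32.  12.7] ang 1.7 z 0.1098
stand 2285 c [589.5 112.4] size [ 55.2 350.1] ang 85.6 z 0.0496
stand max 1.1083971578410916
scene grip 96 [0.4942 0.3206 0.1546] [0.508 0.332 0.16 ] [0.476 0.309 0.148]
```

>>> servo_tool(moves=[[-37.3, -21.9, -3, -0.4], [-37.3, -21.9, -3, -0.4], [-37.3, -21.9, -3, -0.4], [-37.3, -21.9, -3, -0.4], [-37.3, -21.9, -3, -0.4], [-37.3, -21.9, -3, -0.4], [-37.3, -21.9, -3, -0.4], [-37.3, -21.9, -3, -0.4], [-37.3, -21.9, -3, -0.4], [-37.3, -21.9, -3, -0.4], [-37.3, -21.9, -3, -0.4], [-37.3, -21.9, -3, -0.4], [-37.3, -21.9, -3, -0.4], [-37.3, -21.9, -3, -0.4], [-37.3, -21.9, -3, -0.4]], gripper=-1)

```text
t: 1.35
eef_pos: [0.4916, 0.3239, 0.2608]
orientation: [-0.001, -0.048, 0.999, -0.0]
force: [-0.5, -0.1, -0.2]
width: 1.0
grasp_force: 0.0
```

Run:
```python
from h import *
f=grab('wrist','w1'); print(f['T'].round(3).tolist()); s=r.sense(); print(s['t'],s['eef_pos'],s['orientation'],s['joint_positions'])
```

```text
[[-0.096, 0.942, 0.322, 0.409], [0.995, 0.091, 0.031, 0.315], [0.0, 0.324, -0.946, 0.405], [0.0, 0.0, 0.0, 1.0]]
1.4 [0.49155524 0.32409668 0.26090829] [-4.10081779e-04 -4.85120564e-02  9.98822513e-01  1.37799547e-06] [ 5.40371910e-01  8.49849404e-02  1.75759316e+00  4.04520980e-04
  1.29973622e+00 -1.12759509e+00]
```

View pics/w1.png

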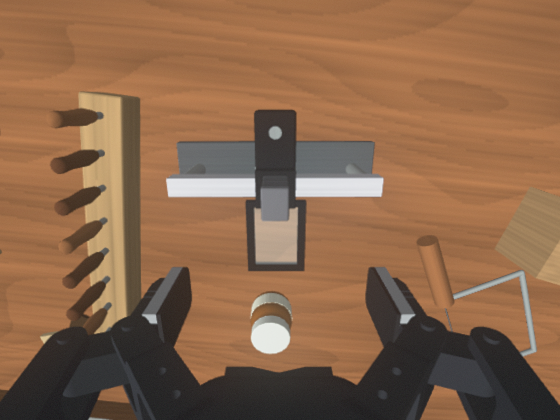

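The wrist view shows the grip at about (275,198), the lens frame spanning (247-305, 200-270), the case at (275,140) and the rail at row 186. The fingers are square to it. I'll measure from this view.

```bash
cat > m2.py <<'E'
from h import *
f=load('w1');P=cloud(f);Z=P[...,2];v,u=np.mgrid[:420,:560];im=f['image'].astype(int);ok=(f['depth']>0)
box=lambda a,b,c,d:(u>=a)&(u<=b)&(v>=c)&(v<=d)
def rep(n,m,z=None):
    m=m&ok; _,L,st,_=cv2.connectedComponentsWithStats(m.astype(np.uint8)); m=L==1+np.argmax(st[1:,4])
    uv=np.c_[u[m],v[m]]; q=P[m] if z is None else onplane(f,uv,z)
    c,s,a=cv2.minAreaRect((q[:,:2]*1000).astype(np.float32)); print(n,len(q),'c',np.round(c,1),'size',np.round(s,1),'ang',round(a,2),'z',np.median(P[m][:,2]).round(4))
B=box(235,320,100,280)
rep('grip top',B&(Z>.152)&(Z<.16)); rep('grip top pl',B&(Z>.152)&(Z<.16),.156)
rep('frame',B&(v>190)&(Z>.08)&(Z<.092)&(im.max(2)<80)); rep('window',B&(v>200)&(im.min(2)>100),.086)
fm=B&(v>225)&(im.max(2)<80); rep('frame front pl',fm,.086)
rep('case',B&(v<185)&(Z>.1005)&(Z<.108)&(im.max(2)<90),.104)
rep('rail',box(150,400,165,205)&(Z>.095)&(Z<.103)&(im.min(2)>130)); 
rep('foot',box(150,400,135,180)&(Z>.008)&(Z<.02))
f=load('top0');P=cloud(f);Z=P[...,2];im=f['image'].astype(int);ok=(f['depth']>0)
rep('blk top',box(362,405,200,250)&(Z>.037)&(Z<.05)); rep('blk top pl',box(362,405,200,250)&(Z>.039)&(Z<.05),.04)
rep('blank',box(370,400,208,245)&(Z>.0432),.046)
print(im[205:250:3,384].tolist()); print(im[226,365:403].tolist())
E
python3 m2.py
```

```text
grip top 951 c [492. 320.] size [29.3 24. ] ang 5.23 z 0.157
grip top pl 951 c [491.7 319.9] size [29.4 23.9] ang 5.51 z 0.157
frame 1233 c [554.2 325.7] size [85.2 64.3] ang 5.58 z 0.0869
window 2550 c [549.4 325.4] size [75.6 48. ] ang 5.51 z 0.0851
frame front pl 838 c [568.6 327.1] size [55.7 64.4] ang 5.52 z 0.0869
case 2330 c [445.7 315.2] size [56.8 39.3] ang 5.51 z 0.1051
rail 1709 c [485.9 384.3] size [19.9 88. ] ang 5.77 z 0.1012
foot 2364 c [485.9 242.6] size [41.3 99.4] ang 5.54 z 0.0132
blk top 734 c [ 474.5 -306.5] size [78.6 61.2] ang 3.54 z 0.0412
blk top pl 589 c [ 474.5 -306.2] size [78.8 60.6] ang 3.4 z 0.0421
blank 202 c [ 477.6 -305.3] size [51.9 27.1] ang 0.33 z 0.0459
[[71, 115, 168], [72, 116, 170], [108, 151, 179], [103, 145, 175], [145, 181, 203], [128, 163, 186], [159, 198, 218], [81, 109, 133], [156, 194, 214], [134, 170, 191], [144, 181, 202], [112, 159, 190], [119, 164, 192], [74, 120, 175], [72, 116, 169]]
[[75, 122, 176], [75, 122, 176], [75, 122, 177], [78, 128, 186], [51, 78, 105], [51, 74, 94], [44, 64, 85], [117, 167, 198], [125, 172, 204], [124, 171, 202], [118, 163, 195], [115, 160, 190], [107, 152, 184], [102, 145, 177], [117, 149, 168], [94, 124, 148], [157, 195, 215], [157, 195, 216], [114, 147, 170], [81, 109, 133], [96, 127, 150], [159, 197, 217], [155, 194, 213], [94, 123, 149], [144, 185, 208], [104, 148, 182], [101, 142, 174], [103, 145, 176], [108, 152, 182], [111, 155, 185], [110, 155, 184], [69, 115, 173], [72, 119, 174], [75, 120, 175], [75, 121, 175], [76, 121, 175], [75, 120, 174], [75, 122, 175]]
```

Everything matches the given sizes: grip top 29.4 x 23.9 mm at (0.492, 0.320, 0.157), yaw 5.5°. I'll descend onto it and close.

>>> servo_tool(moves=[[0, -0.35, 0, 0], [0, -0.35, 3, 0], [0, -0.35, 6, 0], [0, -0.35, 8, 0], [0, -0.35, 10, 0], [0, -0.35, 11.5, 0], [0, -0.35, 12.5, 0], [0, -0.35, 13.2, 0], [0, -0.35, 13.8, 0], [0, -0.35, 14.2, 0], [0, -0.35, 14.2, 0], [0, -0.35, 14.2, 0]])

```text
t: 2.4
eef_pos: [0.4934, 0.3198, 0.1199]
orientation: [0.0, -0.048, 0.999, 0.0]
force: [0.4, 0.4, -0.2]
width: 0.998
grasp_force: 0.0
```

>>> servo_tool(moves=[[0, 0, 0, 0], [0, 0, 0, 0], [0, 0, 0, 0], [0, 0, 0, 0], [0, 0, 0, 0], [0, 0, 0, 0], [0, 0, 0, 0], [0, 0, 0, 0], [0, 0, 0, 0], [0, 0, 0, 0], [0, 0, 0, 0], [0, 0, 0, 0]], gripper=1)

```text
t: 3.4
eef_pos: [0.4932, 0.3197, 0.1197]
orientation: [0.0, -0.048, 0.999, 0.0]
force: [-0.9, 0.3, 4.6]
width: 0.275
grasp_force: 59.2
```

>>> servo_tool(moves=[[0, 0, -0.15, 0], [0, 0, -0.3, 0], [0, 0, -0.45, 0], [0, 0, -0.6, 0], [0, 0, -0.75, 0], [0, 0, -0.9, 0], [0, 0, -1.1, 0], [0, 0, -1.4, 0], [0, 0, -1.8, 0], [0, 0, -2.3, 0], [0, 0, -3, 0], [0, 0, -4, 0], [0, 0, -5, 0], [0, 0, -6.5, 0], [0, 0, -8, 0], [0, 0, -9.5, 0], [0, 0, -10.5, 0], [0, 0, -11, 0], [0, 0, -11, 0], [0, 0, -11, 0]])

```text
t: 5.07
eef_pos: [0.4929, 0.3195, 0.2294]
orientation: [0.0, -0.048, 0.999, 0.0]
force: [-0.1, -0.2, -2.0]
width: 0.274
grasp_force: 60.2
```

Run:
```python
from h import *
f=grab('scene','s1');t=grab('top','t1'); grab('wrist','w2'); s=r.sense(); print({k:np.round(s[k],4) for k in('t','eef_pos','orientation','joint_positions','force','wrist_torque','width','grasp_force')})
w=load('w2')['image']
cv2.imwrite('pics/s1c.png',np.hstack([cv2.resize(f['image'][100:310,280:560],None,fx=1.4,fy=1.4),cv2.resize(w,(392,294))]))
```

```text
{'t': np.float64(5.2167), 'eef_pos': array([0.4923, 0.3192, 0.228 ]), 'orientation': array([-1.000e-03, -4.760e-02,  9.989e-01, -5.000e-04]), 'joint_positions': array([ 0.5327,  0.1018,  1.8003,  0.    ,  1.2418, -1.1333]), 'force': array([ 0.3008,  0.1923, -2.3356]), 'wrist_torque': array([-0.0118, -0.0045,  0.0043]), 'width': np.float64(0.2705), 'grasp_force': np.float64(60.2174)}
```

View pics/s1c.png

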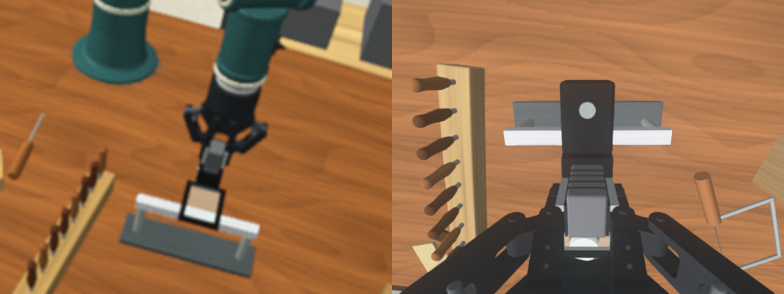

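The magnifier is free and held square in the fingers. I'll measure how it sits in the hand (slip, tilt, yaw).

```bash
cat > m3.py <<'E'
import sys
from h import *
f=load(sys.argv[1]);P=cloud(f);Z=P[...,2];v,u=np.mgrid[:420,:560];im=f['image'].astype(int)
m=(im.max(2)<75)&(f['depth']>0)&(u>235)&(u<320)&(v>105)&(v<216)
z0=np.median(Z[m]);m&=abs(Z-z0)<.008
_,L,st,_=cv2.connectedComponentsWithStats(m.astype(np.uint8)); m=L==1+np.argmax(st[1:,4])
q=P[m];A=np.c_[q[:,:2]-q[:,:2].mean(0),np.ones(len(q))];k=np.linalg.lstsq(A,q[:,2],rcond=None)[0]
print('case plane slope deg',np.degrees(k[:2]).round(2),'z',k[2].round(4),len(q))
c,s,a=cv2.minAreaRect((q[:,:2]*1000).astype(np.float32));print(np.round(c,1),np.round(s,1),round(a,2))
s=r.sense();p=s['eef_pos'];o=s['orientation'];yaw=np.degrees(np.arctan2(-2*o[1]*o[2],1-2*o[1]**2))
print(p.round(4),'tool yaw of magnifier-x dir',yaw.round(2),'case-tcp z',(k[2]-p[2]).round(4))
E
python3 m3.py w2
```

```text
case plane slope deg [0.47 0.23] z 0.2136 6919
[442.7 313.3] [52.8 39.4] 5.02
[0.4923 0.3192 0.228 ] tool yaw of magnifier-x dir 5.46 case-tcp z -0.0144
```

No slip: underside about 41 mm below the TCP, yaw matches the tool. I'll carry it over the stand at this height to a viewing spot beside the block.

>>> servo_tool(moves=[[0.2, -1, 0, 0], [0.4, -2.5, 0, 0.005], [0.8, -5, 0, 0.01], [1.3, -8, 0, 0.015], [1.8, -11.5, 0, 0.02], [2.4, -15, 0, 0.025], [3, -18.5, 0, 0.03], [3.5, -22, 0, 0.035], [4, -25.5, 0, 0.035], [4.6, -29, 0, 0.035], [5.1, -32.5, 0, 0.035], [5.7, -36, 0, 0.035], [6.2, -39.5, 0, 0.035], [6.8, -43, 0, 0.035], [7.2, -46, 0, 0.035], [7.6, -48.5, 0, 0.035], [7.9, -50, 0, 0.035], [8.1, -51, 0, 0.035], [8.1, -51.4, 0, 0.035], [8.1, -51.4, 0, 0.035]])

```text
t: 6.88
eef_pos: [0.4606, -0.2005, 0.2291]
orientation: [-0.0, -0.029, 1.0, 0.0]
force: [-0.2, 0.2, -1.3]
width: 0.271
grasp_force: 60.3
```

>>> servo_tool(moves=[[0, 0, 0, 0], [0, 0, 0, 0], [0, 0, 0, 0]])

```text
t: 7.13
eef_pos: [0.4613, -0.1988, 0.2292]
orientation: [-0.0, -0.031, 1.0, 0.0]
force: [-0.9, -0.1, -1.6]
width: 0.268
grasp_force: 60.3
```

```bash
python3 - <<'E'
from h import *
f=grab('wrist','w3'); grab('top','t3')
E
python3 m3.py w3
```

```text
case plane slope deg [0.49 0.37] z 0.2147 6846
[ 411.6 -203. ] [52.8 38.7] 3.34
[ 0.4614 -0.199   0.2293] tool yaw of magnifier-x dir 3.54 case-tcp z -0.0146
```

View pics/w3.png

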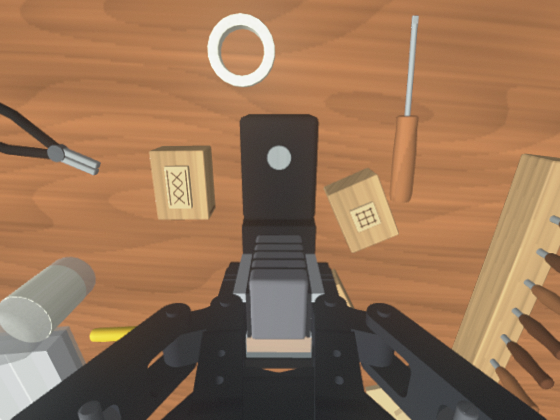

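The oblong block is clear at (181,184), with the blank at (178,188). I'll measure both from this view.

Run:
```python
from h import *
v,u=np.mgrid[:420,:560]
def rep(f,n,m,z):
    m=cv2.morphologyEx(m.astype(np.uint8),cv2.MORPH_CLOSE,np.ones((5,5),np.uint8)) if 'blank' in n else m.astype(np.uint8)
    _,L,st,_=cv2.connectedComponentsWithStats(m); m=L==1+np.argmax(st[1:,4])
    q=onplane(f,np.c_[u[m],v[m]],z); c,s,a=cv2.minAreaRect((q[:,:2]*1000).astype(np.float32)); print(n,m.sum(),np.round(c,1),np.round(s,1),round(a,2))
for t,b in(('w3',(140,225,135,230)),('top0',(362,405,200,250))):
    f=load(t);P=cloud(f);Z=P[...,2];B=(u>b[0])&(u<b[1])&(v>b[2])&(v<b[3])&(f['depth']>0)
    zt=np.median(Z[B&(Z>.036)&(Z<.043)]); print(t,'top z',zt)
    rep(f,'block',B&(Z>zt-.002)&(Z<.055),.04)
    rep(f,'blank',B&(Z>zt+.0035)&(Z<.055),.046)
    im=f['image']; rep(f,'blank colour',B&(Z>.036)&(im[...,0]>135),.046)
f=load('w3');print(f['image'][188,150:216:2].tolist())
```

```text
w3 top z 0.041052143042654254
block 3634 [ 474.4 -309. ] [78.4 60.9] 3.27
blank 1020 [ 474.7 -309.3] [46.7 27. ] 3.82
blank colour 976 [ 475.9 -310.1] [46.8 25.7] 3.76
top0 top z 0.03981550251647992
block 691 [ 474.5 -306. ] [78.8 60.8] 3.4
blank 276 [ 479.5 -301.3] [40.6 66.8] 84.25
blank colour 192 [ 474.  -306.6] [49.5 24.7] 0.32
[[83, 125, 182], [83, 126, 183], [120, 169, 212], [125, 176, 213], [125, 175, 213], [123, 173, 208], [116, 163, 197], [122, 173, 209], [148, 203, 228], [110, 146, 170], [155, 203, 224], [168, 217, 232], [167, 218, 234], [129, 171, 198], [88, 117, 142], [160, 212, 230], [167, 217, 232], [165, 216, 232], [114, 151, 175], [159, 211, 231], [84, 110, 126], [125, 175, 211], [128, 178, 214], [132, 186, 220], [134, 186, 222], [141, 198, 228], [140, 197, 228], [138, 195, 226], [91, 125, 149], [70, 96, 116], [66, 90, 109], [65, 89, 108], [83, 121, 167]]
```

Wrist and top views agree to about 3 mm. Blank centre is about (0.4747, -0.308), yaw about 3.5°. I'll go above it, then down to 4 cm over the blank.

>>> servo_tool(moves=[[0.5, -1, 0, 0], [1.5, -3, 0, 0], [2.7, -5.5, 0, 0], [4, -8, 0, 0], [4.9, -10, 0, 0], [5.4, -10.9, 0, 0], [5.4, -10.9, 0, 0], [5.4, -10.9, 1, 0], [5.4, -10.9, 2.5, 0], [5.4, -10.9, 4.5, 0], [5.4, -10.9, 6.5, 0], [5.4, -10.9, 8.5, 0], [5.4, -10.9, 9.6, 0], [5.4, -10.9, 10.2, 0], [5.4, -10.9, 10.2, 0], [5.4, -10.9, 10.2, 0], [5.4, -10.9, 10.2, 0], [5.4, -10.9, 10.2, 0]])

```text
t: 8.73
eef_pos: [0.4149, -0.3126, 0.1288]
orientation: [0.001, -0.03, 1.0, -0.001]
force: [-0.1, 0.4, -1.8]
width: 0.272
grasp_force: 60.2
```

```bash
python3 - <<'E'
from h import *
t=grab('top','t4'); s=grab('scene','s4'); w=grab('wrist','w4')
a=cv2.resize(t['image'][170:280,330:440],(400,400),interpolation=cv2.INTER_CUBIC); b=cv2.resize(s['image'][130:240,160:270],(400,400),interpolation=cv2.INTER_CUBIC)
cv2.imwrite('pics/v4.png',np.hstack([a,b]))
E
python3 m3.py w4
```

```text
case plane slope deg [0.6  0.18] z 0.1138 6604
[ 365.1 -316.4] [53.1 38.8] 3.38
[ 0.4144 -0.3123  0.1283] tool yaw of magnifier-x dir 3.44 case-tcp z -0.0145
```

View pics/v4.png

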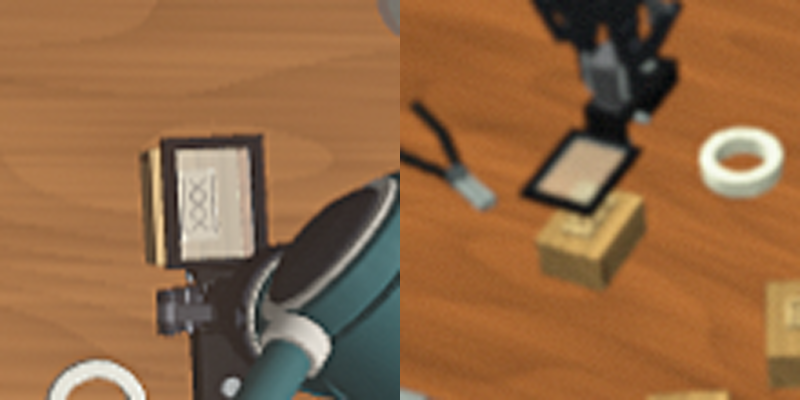

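The top view (left) shows the blank inside the lens window, window centre about px (389.1,226.1) and blank about (384.9,226.1). The offset should be parallax, so I'll compute it.

Run:
```python
from h import *
f=load('t4');v,u=np.mgrid[:420,:560];im=f['image'];P=cloud(f);Z=P[...,2]
m=((im.max(2)<70)&(u>365)&(u<406)&(v>203)&(v<246)).astype(np.uint8)
cs,h=cv2.findContours(m,cv2.RETR_CCOMP,cv2.CHAIN_APPROX_NONE)
for c,hh in zip(cs,h[0]):
    if cv2.contourArea(c)>150:
        for z in(.087,.095):
            q=onplane(f,c.reshape(-1,2),z)[:,:2]*1000;R=cv2.minAreaRect(q.astype(np.float32));print('hole' if hh[3]>=0 else 'outer',z,np.round(R[0],1),np.round(R[1],1),round(R[2],1))
fz=Z[(m>0)&(Z>.07)&(Z<.11)];print('frame z',np.percentile(fz,[10,50,90]).round(4))
# blank in lens: bright
B=(u>378)&(u<393)&(v>212)&(v<240); print(im[226,374:404,0].tolist());print(im[206:246,385,0].tolist())
for z in(.046,): print(onplane(f,[[384.9,226.1]],z),'window',onplane(f,[[389.1,226.1]],.095))
```

```text
outer 0.087 [ 472.4 -311. ] [88.9 70.5] 2.8
outer 0.095 [ 472.2 -309.2] [88.2 69.9] 2.8
hole 0.087 [ 474.7 -308.7] [78.7 53.5] 2.8
hole 0.095 [ 474.5 -306.9] [78.1 53.1] 2.8
frame z [0.0925 0.0951 0.0975]
[114, 39, 51, 48, 33, 187, 162, 189, 189, 167, 150, 158, 190, 189, 157, 183, 163, 162, 162, 164, 166, 165, 146, 152, 152, 60, 49, 51, 53, 68]
[76, 65, 49, 45, 49, 143, 173, 166, 164, 163, 172, 183, 186, 171, 165, 175, 165, 176, 173, 158, 158, 166, 181, 180, 165, 154, 174, 188, 187, 183, 169, 159, 161, 167, 148, 88, 48, 45, 52, 55]
[[ 0.47373862 -0.30876469  0.046     ]] window [[ 0.47314234 -0.3080284   0.095     ]]
```

The lens centre matches the blank within about 1.5 mm, underside at 0.087. I'll lower the last 31 mm gently.

>>> servo_tool(moves=[[0, 0, 0.3, 0], [0, 0, 0.8, 0], [0, 0, 1.4, 0], [0, 0, 1.9, 0], [0, 0, 2.3, 0], [0, 0, 2.6, 0], [0, 0, 2.85, 0], [0, 0, 3.0, 0], [0, 0, 3.1, 0], [0, 0, 3.1, 0], [0, 0, 3.1, 0], [0, 0, 3.1, 0], [0, 0, 3.1, 0], [0, 0, 3.1, 0], [0, 0, 3.1, 0], [0, 0, 3.1, 0]])

```text
t: 10.22
eef_pos: [0.4139, -0.3119, 0.0964]
orientation: [0.0, -0.03, 1.0, -0.0]
force: [0.7, 0.3, -1.4]
width: 0.274
grasp_force: 60.2
```

```bash
python3 - <<'E'
from h import *
t=grab('top','t5'); s=grab('scene','s5'); w=grab('wrist','w5')
a=cv2.resize(t['image'][170:280,330:440],(400,400),interpolation=cv2.INTER_CUBIC); b=cv2.resize(s['image'][130:240,160:270],(400,400),interpolation=cv2.INTER_CUBIC)
cv2.imwrite('pics/v5.png',np.hstack([a,b]))
v,u=np.mgrid[:420,:560]
for f,n,bx in((t,'top',(365,406,203,246)),(s,'scene',(190,228,160,192))):
    im=f['image'];Z=cloud(f)[...,2]
    z=Z[(im.max(2)<70)&(u>bx[0])&(u<bx[1])&(v>bx[2])&(v<bx[3])&(Z>.052)&(Z<.08)];print(n,'frame z',len(z),np.percentile(z,[10,50,90]).round(4))
st=r.sense();print({k:np.round(st[k],4) for k in('t','eef_pos','force','qd')})
E
python3 m3.py w5
```

```text
top frame z 222 [0.0596 0.0625 0.0651]
scene frame z 154 [0.0604 0.0638 0.0732]
{'t': np.float64(10.3667), 'eef_pos': array([ 0.4139, -0.3119,  0.0963]), 'force': array([ 1.1668, -0.1831, -2.1627]), 'qd': array([-0.    , -0.0004,  0.0022, -0.    ,  0.0009,  0.0021])}
case plane slope deg [0.59 0.33] z 0.0817 6780
[ 364.3 -315.9] [53.  38.9] 3.51
[ 0.4139 -0.3119  0.0963] tool yaw of magnifier-x dir 3.45 case-tcp z -0.0146
```

View pics/v5.png

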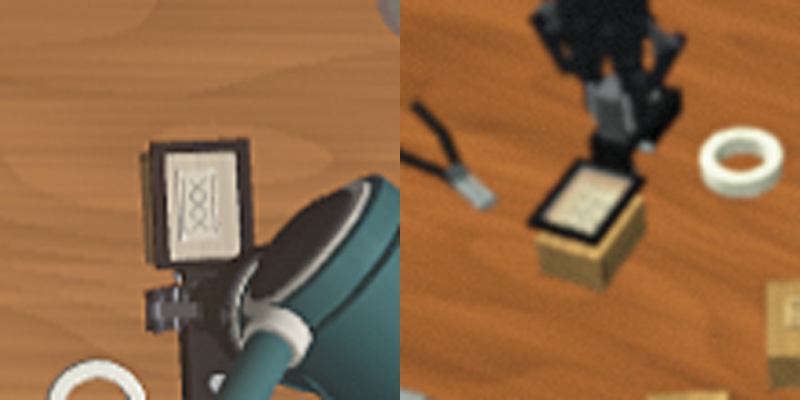

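Both views show the whole blank in the middle of the window (blank about (198,205), window about (203,207) in the left crop, the rest parallax). The gap is about 9 mm, so I'll raise it 1 mm, settle and hand in.

>>> servo_tool(moves=[[0, 0, -0.05, 0], [0, 0, -0.1, 0], [0, 0, -0.1, 0], [0, 0, -0.1, 0], [0, 0, -0.1, 0], [0, 0, -0.1, 0], [0, 0, -0.1, 0], [0, 0, -0.1, 0], [0, 0, -0.1, 0], [0, 0, -0.1, 0], [0, 0, -0.1, 0], [0, 0, -0.1, 0]])

```text
t: 11.37
eef_pos: [0.4139, -0.3119, 0.0973]
orientation: [0.0, -0.03, 1.0, 0.0]
force: [-0.4, -0.2, -1.3]
width: 0.273
grasp_force: 60.2
```

```bash
python3 -c "
from h import *
s=r.sense();print(s['t'],s['eef_pos'],s['qd'].round(4));print(r.close_job())"
```

```text
11.3667 [ 0.41389206 -0.31186511  0.09729259] [ 0.0008 -0.0012  0.0015  0.003  -0.0001 -0.0003]
the job is handed in; nothing more can be done
None
```

The job is handed in at 11.4 s: the arm is holding the magnifier still and level about 1 cm above the oblong blank, with the blank centred in the lens to within about 2 mm by the camera measurements and the long axes aligned; no verdict came back.

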